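# Clip the brass module in self-closing tweezers and lay it on the inspection disc

## Robot

A 7-joint arm with a two-finger parallel gripper is mounted at the origin on the work surface. World frame = base frame: x ahead of the robot, y to its left, z up, the work surface at z = 0. Lengths are in m, angles in rad, forces in N, time in s.
With the tool pointing down it reaches from about 0.425 to 0.975 m from the base axis. Payload 16.7 kg.
Tool frame: the origin (TCP) lies at the centre of the arm's flange, where the gripper is bolted on; the fingertips stand 173 mm ahead of it and the grasp point (between the pads) lies 155 mm ahead of it; z points along the fingers, y is the direction in which the jaws open and shut (so a half turn about z gives the same grasp; the last joint's range is limited). The gripper opens to 85 mm and grips with 20 to 120 N. Pads are 22 mm wide; open, the fingers measure 114 mm over their backs; the gripper's body (76 mm by 85 mm) begins 54 mm behind the grasp point. The pads swing forward as they close: fully open they stand 13 mm farther back than shut.
Start: joints at [-1.29, 0.426, 0.074, 1.606, -0.034, 1.111, -0.067], TCP at [0.282, 0.613, 0.405] pointing down, gripper open.
Joint ranges: [-2.85, 2.85], [-0.5, 2.14], [-1.23, 1.37], [0.21, 2.46], [-1.02, 4.16], [0.16, 2.05], [-2.73, 2.73]. Speed limits (rad/s): [1.89, 1.89, 2.39, 2.39, 3.01, 3.01, 3.01].

## Interface

Orientations are given as a unit quaternion [w, x, y, z].
In Python, from cell import state, eyes, close_job gives the robot as it stands. The module is installed in compiled form; this text tells all that it offers.
- The arm moves only by the shell command python3 -m crank 'ROWS' [FORCE]. ROWS is a JSON object of lists of equal length, an entry for each row: "dp": the shift along the tool's x, y, z in m, a list of three; "rotation": the turn, a rotation vector about the tool's x, y, z in degrees, a list of three; "grip": the opening, from -1 (shut) to 1 (fully open). A call has 1 to 5 rows; each row shifts and turns the commanded pose from where the row before left it, along the tool's axes as they then stand; what a row does not reach is not made up. A row lasts 1/12 s, in which the tool goes at most 41.7 mm and 7.16 degrees, less where a joint would pass 70% of its speed; a pose out of reach is approached as far as the arm can. A call with a gripper value outside its range is refused whole. The fingers move at their own pace and stop on an object; FORCE is the grip in N (left out, the last holds). Time passes only in rows, so rows that do not move let the fingers close. It gives the time, the measured TCP pose, the force and the opening at its end, in the units of the state.
- state(): the state, without advancing time (a new reading comes with each control period).
- eyes.camera(name): name is "scene" or "side" or "wrist"; returns a dict with "image" (480x640x3 uint8, red, green, blue), "range_z" (480x640 float32, m along the optical axis (not along the pixel's ray), 0 where there is no reading), "camera_matrix" (3x3 intrinsics, pixels), "camera_from_world" (4x4, takes a point from world to camera coordinates); the wrist camera has in their place "tool_from_camera" (4x4, takes a point from camera to tool coordinates, whose origin is the TCP and whose axes are the flange's). Camera axes: x right, y down, z forward; pixel columns grow to the right and rows downward; lengths in m; the calibration is good to about 2 mm. A picture is of the moment at which its call begins: read the wrist's pose just before it.
- close_job(): hands the job in, once; it reports no verdict.
Trained networks look in the newest picture that a camera, given by its name, has taken for a name from the list of things; names that differ only in an ending like _2 or _b are one class to them, and where a whole thing is asked for, a point or a joint stands for the part that bears it (a point fixed in the world has none). Each returns a list of dicts, best first, with "score" (0 to 1); they miss things now and then, are a little off and sometimes report something else, mostly with a low value. They report only what shows in the picture. A call takes as long as a camera call. They do not tell look-alikes from the thing itself.
- eyes.boxes_of(target, camera): "at" ([column, row] in pixels, amid what is visible of it).
- eyes.cut_out(target, camera): "pixels" (480x640 bool, what is visible of it) and "at" ([column, row] in pixels, amid what is visible of it).
The state is a dict: "clock": time; "joints": joint angles; "qvel": joint speeds; "joint_efforts": joint torques, N m; "tool_pos": TCP position; "tool_rot": TCP orientation; "contact_force": force on the tool from outside, world axes, zero at the start; "torque": the same for the moment, N m; "finger_gap": finger opening in m.
Only numpy, scipy, OpenCV 4.12 (cv2) and the standard library are available. Lean on these libraries where they do the work, as an engineer would, in place of code of your own. Each camera call takes 0.05 s, during which the arm holds its last target.

## Task

Squeeze the self-closing tweezers open by their red grips, put the open jaws around the brass-topped module and let go so that they grip it by its two long sides. Then lift the module clear of the carrier in the tweezers, holding them by the yellow tail block, which does not open them, and set it down upright on the black inspection disc, all of it within the disc, and leave it lying there clipped in the tweezers. Do not touch the module with the gripper itself, and leave the other modules, the bottle and the dish where they are.

Things in the scene. Friction and masses are not known exactly. Their poses are not given: they have to be found in the camera images.
- tweezers: Self-closing (cross-lock) tweezers lying on their side, 196 mm long, 49 g. Origin at the hinge, on the underside; x points to the jaws, z up; underside at 0, top at 22 mm. Two steel blades run from the hinge to the red grips, cross at x=128 mm and end in jaws. A spring holds the jaws shut; squeezing the grips together opens them. Centre of mass at about x=35 mm.
- tweezers_grips (a point): Midpoint between the red grips (x=75 mm, 11 mm above the underside), axes as the tweezers. Each grip is 40 mm long (x), 6 mm thick, 22 mm tall; over the outer faces they measure 34 mm at rest, 20.5 mm squeezed to the stop. They begin to yield at 2 N and reach the stop at 7 N; 20 to 40 N is fine.
- tweezers_tail (a point): Centre of the solid yellow tail block (x=-13 mm, 11 mm above the underside), 34 mm long, 12 mm wide (y), 22 mm tall. Gripping it does not open the jaws. Axes as the tweezers.
- tweezers_jaws (a point): Midpoint between the jaws (x=152 mm, 10 mm above the underside), axes as the tweezers. Each jaw is a steel plate 28 mm long (x), 3 mm thick, 10 mm tall (5 to 15 mm above the underside). Gap 2 mm at rest, 29 mm with the grips squeezed to the stop. On a 14 mm wide part they lie parallel and press with about 2 N.
- jaw_l (a point): Middle of the inner face of one jaw (the one that moves to -y of the tweezers as it opens).
- jaw_r (a point): Middle of the inner face of the other jaw (moves to +y as it opens). The gap is the distance from point jaw_l.
- blade_l: The blade that carries jaw_l and the grip on the +y side of the tweezers; origin at the hinge.
- blade_r: The blade that carries jaw_r and the grip on the -y side; origin at the hinge.
- brass_module: The module to move; origin at the centre of its underside, x along its length. Green board with a plain block of brass colour on top; 28 mm long (x), 14 mm wide (y), 15 mm tall, about 18 g. It is the same either way round.
- brass_module_center (a point): Centre of the brass module, 7.5 mm above its underside; x along its length.
- black_module_center (a point): Centre of the neighbouring module with a black block, same size; loose, leave alone.
- blue_module_center (a point): Centre of the neighbouring module with a blue block, same size; loose, leave alone.
- carrier: Fixed flat white plate, 220 mm (x) by 180 mm (y), 5 mm thick, on the bench; origin at the centre of its underside. The three modules stand in a row near its far (+x) edge, 55 mm apart, their lengths roughly along its x.
- stage: Fixed flat white inspection plate, 200 mm (x) by 130 mm (y), 5 mm thick, on the bench; origin at the centre of its underside. It carries the black disc, towards its +x end; the plate reaches 150 mm from the disc to its -x end, where the tweezers can lie.
- disc (a point): Centre of the flat black disc, 64 mm across, flush with the top of the inspection plate (5 mm above the bench, 50 mm to +x of the plate's middle).
- bottle_center (a point): Middle of a small white bottle, 34 mm across, 65 mm tall; loose, leave alone.
- dish_center (a point): Middle of a small metal dish, 64 mm across, 22 mm tall; loose, leave alone.
Not all that is in view belongs to the job. What is meant by the tweezers is not green or pink, and is the smaller of those in its own colour.

How it is judged:
On the way, in this order (a step that is already met when the one before it is completed fails the run):
1. the tweezers' jaws stand open (gap over 19 mm) around the brass module (distance between jaw_l and jaw_r above 0.019 m and horizontal distance between tweezers_jaws and brass_module_center below 0.014 m and z of brass_module_center in the frame of tweezers between 0 and 0.02 m and distance of brass_module_center from where it was at the start of the episode below 0.02 m), for 0.1 s.
2. both jaws grip the brass module by its long sides (contact force between each of blade_l, blade_r and brass_module above 0.4 N and angle between the x axis of tweezers and the x axis of brass_module, either way round below 0.25 rad), for 0.2 s.
3. the module, in the jaws, is lifted about 10 mm clear of the carrier (contact force between each of blade_l, blade_r and brass_module above 0.4 N and height (world z) of brass_module_center above 0.022 m), for 0.2 s.
At the end, for the whole second after the job is handed in: The brass module rests on the black disc, its centre within 16 mm of the disc's centre (so wholly on the disc), upright within 10 degrees, at rest, still gripped between both jaws by its long sides (along the tweezers within 14 degrees) (all of step 2 and horizontal distance between brass_module_center and disc below 0.016 m and height (world z) of brass_module_center between 0.0095 and 0.0165 m and angle between brass_module's own z axis and vertical below 0.17 rad and linear speed of each of brass_module, tweezers below 0.02 m/s); the robot touches nothing.
It fails at once if the gripper or arm touches the brass module (contact force between any of the fingers, the arm and brass_module above 0.5 N).
It fails at once if another module, the bottle or the dish is moved by more than 15 mm (distance of any of black_module_center, blue_module_center, bottle_center, dish_center from where it was at the start of the episode above 0.015 m).
It also fails if it takes over 51 s, if anything falls off the work surface, if the arm or the gripper's body presses on something with over 40 N, if the wrist force passes 120 N, or if a joint passes its speed limit or range.

## Working session

There is one attempt and no reset: what is moved stays moved. The work goes in short steps, Python scripts to look and compute and a shell command to move; the robot and the scene stay as the last step left them, time stands still between calls to the robot, and variables do not carry over. Pictures are saved under pics/ and viewed, and the job is handed in when it is done.

```bash
mkdir -p pics; ls; python3 - <<'E'
from cell import state, eyes
import cv2
print(state())
for n in ["scene","side","wrist"]:
    c=eyes.camera(n); cv2.imwrite(f"pics/{n}0.png",c["image"][:,:,::-1])
    print(n,c["camera_matrix"].tolist(), {k:v.round(4).tolist() for k,v in c.items() if 'from' in k})
E
```

```text
pics
{'clock': 0.0, 'joints': array([-1.28951067,  0.4267457 ,  0.07383295,  1.60660968, -0.03412567,
        1.11080828, -0.0670968 ]), 'qvel': array([-0.00030701, -0.00011485, -0.00117038,  0.00010103, -0.00067028,
       -0.00224009, -0.00038012]), 'joint_efforts': array([ 6.01830961e-04, -9.49806190e+01,  3.76123980e+00, -4.63533640e+01,
        1.91641826e-02,  9.70894005e-03, -4.98749637e-05]), 'tool_pos': array([0.28179057, 0.61316153, 0.40399959]), 'tool_rot': array([-1.06967482e-04,  2.13742682e-01,  9.76889776e-01, -6.47365507e-04]), 'contact_force': array([-0.88024419,  0.24449157, -0.44772686]), 'torque': array([-0.0555989 , -0.02247875,  0.00966316]), 'finger_gap': 0.08511038867844334}
scene [[562.3561874681872, 0.0, 322.28402721721636], [0.0, 562.3561874681872, 236.01193277554333], [0.0, 0.0, 1.0]] {'camera_from_world': [[-0.4604, 0.8877, -0.0075, 0.1672], [0.6873, 0.3511, -0.6359, -0.3148], [-0.5618, -0.298, -0.7717, 1.6359], [0.0, 0.0, 0.0, 1.0]]}
side [[485.09206613963556, 0.0, 315.7003950268166], [0.0, 485.09206613963556, 236.65169778457], [0.0, 0.0, 1.0]] {'camera_from_world': [[0.7243, -0.6894, -0.0112, -0.3137], [-0.4567, -0.4675, -0.7569, 0.2787], [0.5166, 0.5533, -0.6534, 1.0941], [0.0, 0.0, 0.0, 1.0]]}
wrist [[371.436406875866, 0.0, 319.3462561654775], [0.0, 371.436406875866, 240.73732670200525], [0.0, 0.0, 1.0]] {'tool_from_camera': [[-0.0008, -0.9576, -0.2882, 0.0724], [1.0, -0.0005, -0.0012, 0.0004], [0.001, -0.2882, 0.9576, 0.0299], [0.0, 0.0, 0.0, 1.0]]}
```

View pics/scene0.png

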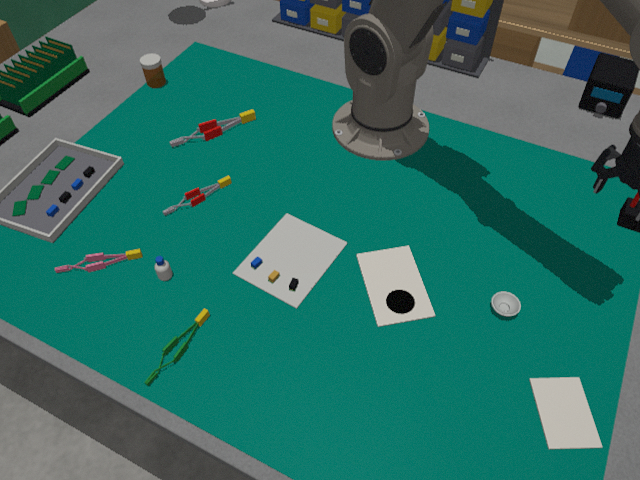

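View pics/side0.png

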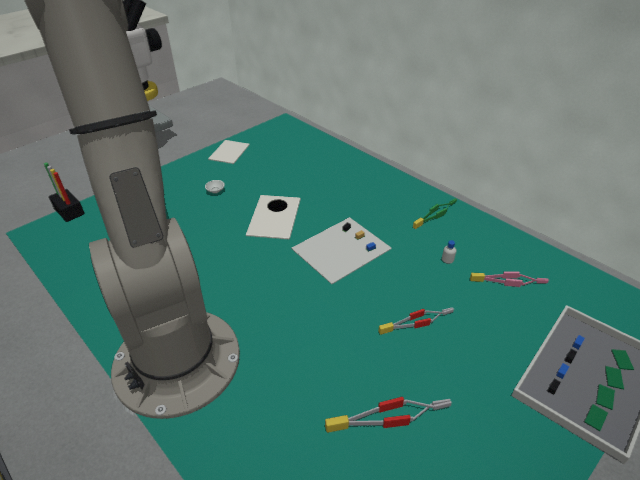

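View pics/wrist0.png

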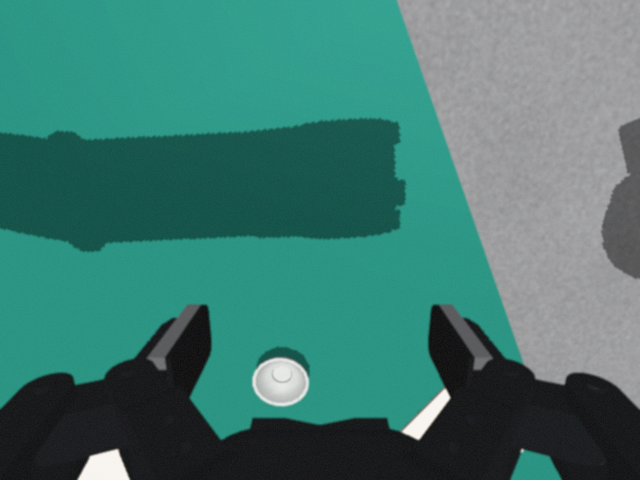

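The scene view shows four tweezers: red at (213,128), red at (197,195), pink at (98,261) and green at (180,345). The candidates are the two red ones, so I'll measure the lengths of both.

```bash
cat > h.py <<'E'
from cell import state, eyes
import cv2, numpy as np
from scipy.spatial.transform import Rotation as R
def pts(c, mask):
    v,u=np.nonzero(mask&(c["range_z"]>0)); z=c["range_z"][v,u]; K=c["camera_matrix"]
    p=np.stack([(u-K[0,2])/K[0,0]*z,(v-K[1,2])/K[1,1]*z,z],1)
    T=np.linalg.inv(c["camera_from_world"]) if "camera_from_world" in c else c["W"]
    return p@T[:3,:3].T+T[:3,3]
def cam(n):
    s=state(); c=eyes.camera(n)
    if n=="wrist":
        T=np.eye(4);T[:3,:3]=R.from_quat(np.roll(s["tool_rot"],-1)).as_matrix();T[:3,3]=s["tool_pos"]
        c["W"]=T@c["tool_from_camera"]
    return c
def hsv(c): return cv2.cvtColor(c["image"],cv2.COLOR_RGB2HSV)
def col(c,name):
    h=hsv(c);H,S,V=h[...,0].astype(int),h[...,1],h[...,2]
    return {"red":((H<6)|(H>174))&(S>170)&(V>70),"yellow":(H>20)&(H<32)&(S>150)&(V>90),
     "brass":(H>12)&(H<23)&(S>110)&(V>90),"blue":(H>100)&(H<125)&(S>130)&(V>70),"dark":(V<45)&(S<150)}[name]
def blobs(m,mn=15):
    n,l,st,ce=cv2.connectedComponentsWithStats(m.astype(np.uint8))
    return [(l==i,ce[i],st[i,4]) for i in range(1,n) if st[i,4]>=mn]
E
python3 - <<'E'
from h import *
np.set_printoptions(precision=4,suppress=True)
for n in ["scene","side"]:
    c=cam(n)
    for k in ["red","yellow","brass","blue","dark"]:
        for m,ce,a in blobs(col(c,k)):
            p=pts(c,m)
            if len(p)==0 : continue
            if abs(p.mean(0)[2])<.05 and p.mean(0)[0]>0.15 : print(n,k,ce.round(),a,np.median(p,0),"ext",np.ptp(p,axis=0))
    for t in ["tweezers","tweezers_jaws","brass_module","bottle_center","dish_center","disc","carrier","stage"]:
        for d in eyes.cut_out(t,n)[:5]:
            p=pts(c,d["pixels"]); print(n,t,round(d["score"],2),np.round(d["at"]),np.median(p,0) if len(p) else None, np.linalg.norm(np.ptp(p,axis=0)) if len(p) else 0)
E
python3 - <<'E'
import cv2
a=cv2.imread('pics/scene0.png');cv2.imwrite('pics/crop_scene.png',cv2.resize(a[90:230,150:350],None,fx=4,fy=4,interpolation=2)[:600,:800])
a=cv2.imread('pics/side0.png');cv2.imwrite('pics/crop_side.png',cv2.resize(a[290:440,310:510],None,fx=4,fy=4,interpolation=2))
E
```

```text
scene red [210. 129.] 299 [ 0.246  -0.4216  0.0194] ext [0.084  0.0771 0.0381]
scene red [195. 196.] 191 [ 0.4804 -0.3108  0.0155] ext [0.0612 0.0626 0.0283]
scene yellow [224. 181.] 93 [ 0.4022 -0.2699  0.0185] ext [0.053  0.0224 0.0273]
scene yellow [133. 254.] 127 [ 0.7012 -0.3254  0.0181] ext [0.037  0.046  0.0258]
scene yellow [273. 274.] 34 [ 0.6033 -0.0003  0.0199] ext [0.0183 0.0163 0.0066]
scene yellow [202. 317.] 125 [ 0.7699 -0.0804  0.0202] ext [0.0402 0.0264 0.029 ]
scene brass [273. 275.] 68 [ 0.6058 -0.      0.0195] ext [0.0257 0.0239 0.0211]
scene blue [ 77. 184.] 86 [ 0.5864 -0.6083  0.0174] ext [0.0387 0.0322 0.0208]
scene blue [ 52. 210.] 95 [ 0.685  -0.5989  0.0169] ext [0.0352 0.0309 0.0178]
scene blue [256. 262.] 78 [ 0.5909 -0.0548  0.0188] ext [0.0304 0.0257 0.023 ]
scene dark [57. 93.] 223 [ 0.3136 -0.9502  0.0107] ext [0.258  0.0242 0.0186]
scene dark [ 11. 106.] 150 [ 0.4236 -1.0257  0.0116] ext [0.0253 0.1158 0.0171]
scene dark [  8. 136.] 73 [ 0.5262 -0.9295  0.0099] ext [0.0654 0.0175 0.0189]
scene dark [ 89. 172.] 70 [ 0.5358 -0.6136  0.0181] ext [0.032
[... 3129 characters left out ...]
12287
side tweezers_jaws 0.72 [505. 277.] [ 0.7501 -0.3873  0.0125] 0.19846610833361858
side tweezers_jaws 0.71 [386. 418.] [ 0.2288 -0.4101  0.0183] 0.27218620874220245
side tweezers_jaws 0.59 [429. 214.] [ 0.8372 -0.0896  0.0126] 0.20410522702689063
side bottle_center 0.5 [450. 250.] [ 0.7019 -0.2366  0.036 ] 0.1363702265265205
side dish_center 0.62 [215. 186.] [0.4468 0.4992 0.0152] 0.09578592286818013
side disc 0.73 [272. 218.] [0.4853 0.2435 0.0045] 0.3107336263919682
side carrier 0.96 [340. 251.] [ 0.5207 -0.0045  0.0046] 0.30827550099985457
side carrier 0.41 [414. 323.] [ 0.4608 -0.2985  0.0133] 0.20147506360657788
side stage 0.94 [272. 214.] [0.4869 0.2441 0.0044] 0.32063348741620207
```

View pics/crop_side.png

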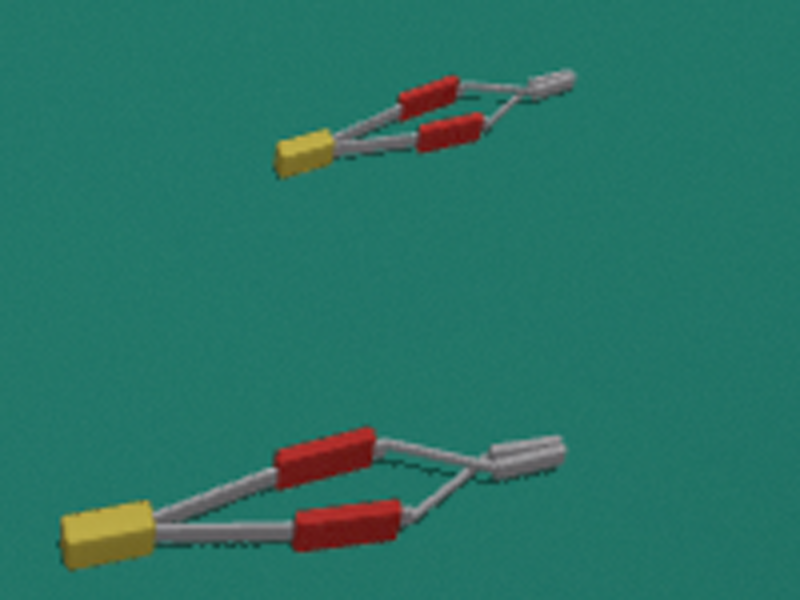

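The crop shows both red pairs. The upper one (side 417,320, which is scene 197,195) is about 200 mm long and the lower one (side 390,415) about 270 mm, so the tweezers meant are the smaller pair. Next I'll measure the stage, carrier and module orientation.

```bash
python3 - <<'E'
from h import *
np.set_printoptions(precision=4,suppress=True)
for n in ["scene","side"]:
    c=cam(n); h=hsv(c)
    white=(h[...,1]<40)&(h[...,2]>120)
    for m,ce,a in blobs(white,800):
        cnt,_=cv2.findContours(m.astype(np.uint8),cv2.RETR_EXTERNAL,cv2.CHAIN_APPROX_NONE)
        p=pts(c,m)
        if abs(np.median(p[:,2])-.005)>.004: continue
        print(n,ce.round(),cv2.minAreaRect((p[:,:2]*1000).astype(np.float32)))
    # module tops
    for k in ["brass","blue","dark"]:
        for m,ce,a in blobs(col(c,k),25):
            p=pts(c,m)
            if 0.56<np.median(p[:,0])<.64 and abs(np.median(p[:,1]))<.09:
                t=p[p[:,2]>.0175]; print(n,k,len(t),cv2.minAreaRect((t[:,:2]*1000).astype(np.float32)),np.median(t[:,2]))
    for m,ce,a in blobs(col(c,"dark"),100):
        p=pts(c,m)
        if abs(np.median(p[:,0])-.53)<.02: print("disc",cv2.minEnclosingCircle((p[:,:2]*1000).astype(np.float32)))
E
```

```text
scene [291. 259.] ((530.1317138671875, 3.1538772583007812), (184.7548065185547, 227.6041717529297), 85.057373046875)
scene [393. 283.] ((489.26507568359375, 249.4169158935547), (208.84515380859375, 132.89151000976562), 38.87458419799805)
scene [565. 413.] ((617.111572265625, 659.65576171875), (145.4056854248047, 102.22372436523438), 28.805057525634766)
scene brass 55 ((604.5882568359375, 1.216850757598877), (15.613003730773926, 26.41960334777832), 89.49298858642578) 0.020858545541453832
scene blue 50 ((590.4288940429688, -55.27458953857422), (16.11827278137207, 23.097362518310547), 77.86385345458984) 0.020233766752692284
scene dark 50 ((603.8274536132812, 51.36625671386719), (22.74970054626465, 13.95826244354248), 7.377411842346191) 0.020303105138777755
disc ((530.2709350585938, 278.5819396972656), 32.624088287353516)
side [273. 218.] ((492.642822265625, 249.06576538085938), (206.89382934570312, 131.17431640625), 38.21518325805664)
side [339. 250.] ((534.4801025390625, 3.352935791015625), (184.71163940429688, 222.604248046875), 84.74916076660156)
side brass 22 ((602.66064453125, -3.6076059341430664), (21.777894973754883, 14.469649314880371), 3.985079288482666) 0.019976425193448832
side blue 21 ((587.7081909179688, -58.75629806518555), (12.979763984680176, 20.81452751159668), 66.21778869628906) 0.019364603336535113
side dark 14 ((602.6390380859375, 46.31552505493164), (18.76362419128418, 9.505666732788086), 6.034041881561279) 0.020081459422797654
disc ((535.5316772460938, 898.30615234375), 28.039512634277344)
disc ((532.4356689453125, 280.485595703125), 31.97557258605957)
disc ((532.6571044921875, -619.1213989257812), 15.344207763671875)
```

```bash
R='[-0.0305,-0.0234,0]'; python3 -m crank '{"dp":[[-0.0305,-0.0234,0],[-0.0305,-0.0234,0],[-0.0305,-0.0234,0],[-0.0305,-0.0234,0],[-0.0305,-0.0234,0]],"rotation":[[0,0,0],[0,0,0],[0,0,0],[0,0,0],[0,0,0]],"grip":[1,1,1,1,1]}' 30
```

```text
clock: 1.57
tool_pos: [0.3721, 0.4416, 0.4048]
tool_rot: [0.0, 0.214, 0.977, 0.0]
contact_force: [1.3, 0.5, 0.6]
finger_gap: 0.0856
```

```bash
python3 -m crank '{"dp":[[-0.0305,-0.0234,0],[-0.0305,-0.0234,0],[-0.0305,-0.0234,0],[-0.0305,-0.0234,0],[-0.0305,-0.0234,0]],"rotation":[[0,0,0],[0,0,0],[0,0,0],[0,0,0],[0,0,0]],"grip":[1,1,1,1,1]}'
python3 -m crank '{"dp":[[-0.0305,-0.0234,0],[-0.0305,-0.0234,0],[-0.0305,-0.0234,0],[-0.0305,-0.0234,0],[-0.0305,-0.0234,0]],"rotation":[[0,0,0],[0,0,0],[0,0,0],[0,0,0],[0,0,0]],"grip":[1,1,1,1,1]}'
python3 -m crank '{"dp":[[0,0,0],[0,0,0],[0,0,0],[0,0,0],[0,0,0]],"rotation":[[0,0,7],[0,0,7],[0,0,7],[0,0,7],[0,0,7]],"grip":[1,1,1,1,1]}'
python3 -m crank '{"dp":[[0,0,0],[0,0,0],[0,0,0],[0,0,0],[0,0,0]],"rotation":[[0,0,7],[0,0,7],[0,0,7],[0,0,7],[0,0,7]],"grip":[1,1,1,1,1]}'
python3 -m crank '{"dp":[[0,0,0],[0,0,0],[0,0,0],[0,0,0],[0,0,0]],"rotation":[[0,0,7],[0,0,7],[0,0,7],[0,0,7],[0,0,7]],"grip":[1,1,1,1,1]}'
python3 -m crank '{"dp":[[0,0,0],[0,0,0],[0,0,0],[0,0,0],[0,0,0]],"rotation":[[0,0,7],[0,0,7],[0,0,7],[0,0,7],[0,0,7]],"grip":[1,1,1,1,1]}'
python3 -m crank '{"dp":[[0,0,0],[0,0,0],[0,0,0],[0,0,0],[0,0,0]],"rotation":[[0,0,7],[0,0,7],[0,0,7],[0,0,7],[0,0,7]],"grip":[1,1,1,1,1]}'
python3 -c "
from cell import state
print(state()['joints'])"
```

```text
clock: 1.98
tool_pos: [0.4618, 0.2715, 0.405]
tool_rot: [0.0, 0.214, 0.977, 0.0]
contact_force: [1.3, 0.1, 0.6]
finger_gap: 0.0851
clock: 2.4
tool_pos: [0.5515, 0.1015, 0.4051]
tool_rot: [0.0, 0.214, 0.977, 0.0]
contact_force: [1.1, 1.0, 0.4]
finger_gap: 0.0856
clock: 2.82
tool_pos: [0.551, 0.1032, 0.4048]
tool_rot: [0.0, 0.5, 0.866, 0.0]
contact_force: [-0.7, 0.2, -0.2]
finger_gap: 0.0852
clock: 3.23
tool_pos: [0.551, 0.1033, 0.4048]
tool_rot: [0.0, 0.737, 0.675, 0.0]
contact_force: [0.8, 0.1, -0.0]
finger_gap: 0.0854
clock: 3.65
tool_pos: [0.551, 0.1033, 0.4048]
tool_rot: [-0.0, 0.906, 0.422, 0.0]
contact_force: [0.3, -0.6, -0.0]
finger_gap: 0.0856
clock: 4.07
tool_pos: [0.551, 0.1033, 0.4048]
tool_rot: [-0.0, 0.991, 0.13, 0.0]
contact_force: [-0.6, -0.0, -0.2]
finger_gap: 0.0854
clock: 4.48
tool_pos: [0.5509, 0.1033, 0.4048]
tool_rot: [-0.0, 0.985, -0.174, 0.0]
contact_force: [0.2, 0.4, 0.4]
finger_gap: 0.0854
[-1.04375082  0.34204581  0.93254459  1.90336951 -0.31583795  1.0511642
 -1.89949531]
```

```bash
python3 -m crank '{"dp":[[0.005,0.034,0.006],[0.005,0.034,0.006],[0.005,0.034,0.006],[0.005,0.034,0.006],[0.005,0.034,0.006]],"rotation":[[0,0,0],[0,0,0],[0,0,0],[0,0,0],[0,0,0]],"grip":[1,1,1,1,1]}'
python3 -m crank '{"dp":[[0.005,0.034,0.006],[0.005,0.034,0.006],[0.005,0.034,0.006],[0.005,0.034,0.006],[0.005,0.034,0.006]],"rotation":[[0,0,0],[0,0,0],[0,0,0],[0,0,0],[0,0,0]],"grip":[1,1,1,1,1]}'
python3 -m crank '{"dp":[[0.005,0.034,0.006],[0.005,0.034,0.006],[0,0,0],[0,0,0]],"rotation":[[0,0,0],[0,0,0],[0,0,7],[0,0,0]],"grip":[1,1,1,1]}'
python3 - <<'E'
from h import *
np.set_printoptions(precision=4,suppress=True)
print(state()["joints"])
c=cam("wrist"); cv2.imwrite("pics/w1.png",c["image"][:,:,::-1])
for k in ["red","yellow"]:
    for m,ce,a in blobs(col(c,k),100):
        p=pts(c,m);t=p[p[:,2]>.018]
        print(k,ce.round(),a,np.median(p,0), len(t) and (cv2.minAreaRect((t[:,:2]*1000).astype(np.float32)),np.median(t[:,2])))
E
```

```text
clock: 4.9
tool_pos: [0.5167, -0.0665, 0.3746]
tool_rot: [-0.0, 0.985, -0.171, 0.0]
contact_force: [-0.2, 0.2, -1.1]
finger_gap: 0.0854
clock: 5.32
tool_pos: [0.483, -0.2351, 0.3446]
tool_rot: [-0.0, 0.985, -0.171, 0.0]
contact_force: [0.4, -0.3, 0.4]
finger_gap: 0.0859
clock: 5.65
tool_pos: [0.4686, -0.3038, 0.3325]
tool_rot: [0.0, 0.972, -0.236, -0.0]
contact_force: [1.1, 0.5, 0.6]
finger_gap: 0.0856
[-0.2515  0.4551  0.921   1.9774 -0.4513  0.9278 -1.1477]
red [336. 208.] 337 [ 0.477  -0.323   0.0227] (((476.4822082519531, -322.7726745605469), (5.178276062011719, 38.83864212036133), 61.10010528564453), np.float64(0.022678140560169313))
red [301. 209.] 359 [ 0.4885 -0.2982  0.0227] (((487.7928466796875, -297.7630310058594), (5.482744216918945, 39.1748046875), 68.89085388183594), np.float64(0.02269697998117326))
red [533. 362.] 533 [ 0.2748 -0.4146  0.0227] (((360.40313720703125, -391.78387451171875), (200.88430786132812, 15.085733413696289), 15.066333770751953), np.float64(0.02881062243947133))
red [571. 367.] 656 [ 0.2517 -0.4458  0.0143] (((350.992919921875, -410.29144287109375), (218.29421997070312, 17.12240219116211), 21.12474822998047), np.float64(0.026462898187559647))
yellow [323. 310.] 470 [ 0.4043 -0.2739  0.0226] (((402.98504638671875, -273.2765197753906), (10.6151762008667, 32.85132598876953), 65.02501678466797), np.float64(0.022664306314994387))
yellow [524. 472.] 324 [ 0.1651 -0.3671  0.0272] (((159.31605529785156, -366.8901672363281), (15.532803535461426, 22.23621940612793), 60.7109260559082), np.float64(0.027240537267688103))
```

View pics/w1.png

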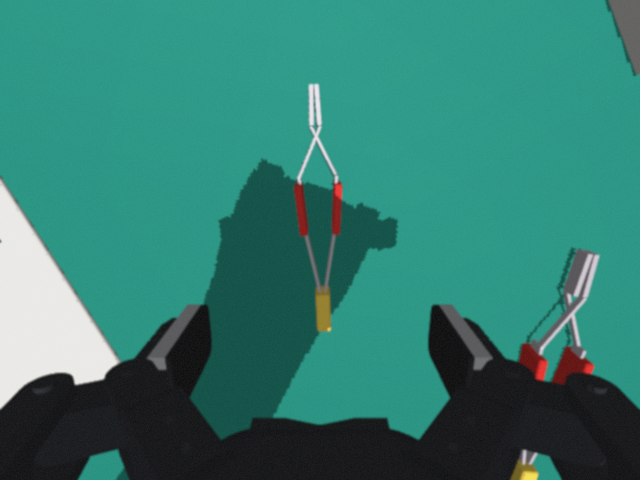

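```bash
python3 -m crank '{"dp":[[0.015,0,0],[0,0,0.035],[0,0,0.035],[0,0,0.035],[0,0,0]],"rotation":[[0,0,-2.3],[0,0,0],[0,0,0],[0,0,0],[0,0,0]],"grip":[1,1,1,1,1]}'
python3 - <<'E'
from h import *
np.set_printoptions(precision=4,suppress=True)
s=state();print(s["tool_pos"],s["tool_rot"])
c=cam("wrist"); cv2.imwrite("pics/w2.png",c["image"][:,:,::-1])
for k in ["red","yellow"]:
    for m,ce,a in blobs(col(c,k),100):
        p=pts(c,m);t=p[p[:,2]>.018]
        print(k,ce.round(),a,np.median(p,0), len(t) and (cv2.minAreaRect((t[:,:2]*1000).astype(np.float32)),np.median(t[:,2])))
E
```

```text
clock: 6.12
tool_pos: [0.4829, -0.3049, 0.2229]
tool_rot: [-0.001, 0.978, -0.208, -0.003]
contact_force: [-1.0, 1.8, -0.1]
finger_gap: 0.0851
[ 0.4829 -0.3049  0.2229] [-0.0009  0.9781 -0.2082 -0.0034]
red [302. 275.] 902 [ 0.49   -0.2986  0.0226] (((488.0271911621094, -297.5799255371094), (5.655668258666992, 39.54994583129883), 69.03248596191406), np.float64(0.022688313426149423))
red [357. 276.] 1067 [ 0.4783 -0.3229  0.0224] (((476.4449157714844, -322.57177734375), (5.529250621795654, 39.76496124267578), 60.9404182434082), np.float64(0.02260876767959949))
yellow [326. 407.] 649 [ 0.414  -0.2777  0.0224] (((447.0232238769531, -292.8570556640625), (10.699326515197754, 97.41734313964844), 65.82799530029297), np.float64(0.022556181569204706))
```

View pics/w2.png

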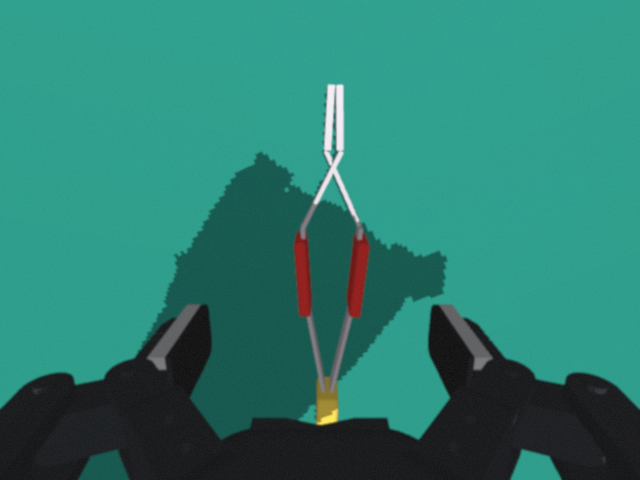

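```bash
python3 -m crank '{"dp":[[0,0,0]],"rotation":[[0,0,0]],"grip":[1]}'
python3 -c "
from cell import state
s=state();print(s['joints'],s['tool_pos'],s['tool_rot'],s['qvel'])"
```

```text
clock: 6.25
tool_pos: [0.484, -0.3074, 0.2289]
tool_rot: [0.0, 0.978, -0.21, 0.0]
contact_force: [0.0, -0.4, -0.2]
finger_gap: 0.0854
[-0.11452431  0.61028225  0.75389353  2.00550708 -0.60490911  0.76094305
 -0.98837493] [ 0.48403149 -0.30743676  0.22891909] [ 7.54710128e-05  9.77717111e-01 -2.09926755e-01  4.15569643e-05] [-0.00675105 -0.02734971  0.02529521 -0.01472299 -0.00223466  0.00064381
 -0.00325629]
```

```bash
python3 -m crank '{"dp":[[0,0.003,0.013],[0,0,0.02],[0,0,0.02],[0,0,0],[0,0,0]],"rotation":[[0,0,0.8],[0,0,0],[0,0,0],[0,0,0],[0,0,0]],"grip":[1,1,1,1,1]}'
```

```text
clock: 6.67
tool_pos: [0.4825, -0.3107, 0.1757]
tool_rot: [0.0, 0.976, -0.218, 0.0]
contact_force: [-0.1, 0.4, 0.5]
finger_gap: 0.0856
```

```bash
python3 -m crank '{"dp":[[0,0,0],[0,0,0],[0,0,0],[0,0,0],[0,0,0]],"rotation":[[0,0,0],[0,0,0],[0,0,0],[0,0,0],[0,0,0]],"grip":[-1,-1,-1,-1,-1]}' 30; python3 -m crank '{"dp":[[0,0,0],[0,0,0],[0,0,0],[0,0,0],[0,0,0]],"rotation":[[0,0,0],[0,0,0],[0,0,0],[0,0,0],[0,0,0]],"grip":[-1,-1,-1,-1,-1]}'
python3 - <<'E'
from h import *
c=cam("wrist"); cv2.imwrite("pics/w3.png",c["image"][:,:,::-1])
E
```

```text
clock: 7.08
tool_pos: [0.4825, -0.3107, 0.1754]
tool_rot: [0.0, 0.976, -0.218, 0.001]
contact_force: [-0.7, 0.3, 7.9]
finger_gap: 0.0258
clock: 7.5
tool_pos: [0.4825, -0.3109, 0.1756]
tool_rot: [0.0, 0.976, -0.218, 0.001]
contact_force: [-0.6, 0.9, 12.9]
finger_gap: 0.0181
```

View pics/w3.png

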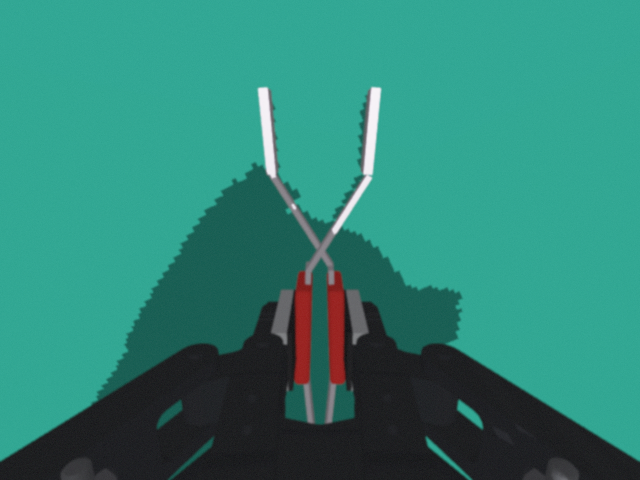

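The jaws stand wide open, at about (268,130) and (370,130), with the red grips squeezed together at (303,330)/(336,330). Next I lift and carry the tweezers to the carrier.

```bash
python3 -m crank '{"dp":[[0,0,-0.01],[0,0,-0.02],[0,0,-0.025],[0,0,-0.025],[0,0,-0.01]],"rotation":[[0,0,0],[0,0,0],[0,0,0],[0,0,0],[0,0,0]],"grip":[-1,-1,-1,-1,-1]}'
python3 -m crank '{"dp":[[-0.0093,-0.03,0],[-0.0093,-0.03,0],[-0.0093,-0.03,0],[-0.0093,-0.03,0],[-0.0093,-0.03,0]],"rotation":[[0,0,0],[0,0,0],[0,0,0],[0,0,0],[0,0,0]],"grip":[-1,-1,-1,-1,-1]}'
python3 -m crank '{"dp":[[-0.0093,-0.03,0],[-0.0093,-0.03,0],[-0.0093,-0.03,0],[-0.0093,-0.03,0],[-0.0093,-0.03,0]],"rotation":[[0,0,0],[0,0,0],[0,0,0],[0,0,0],[0,0,0]],"grip":[-1,-1,-1,-1,-1]}'
python3 -m crank '{"dp":[[0,0,0],[0,0,0],[0,0,0],[0,0,0],[0,0,0]],"rotation":[[0,0,-6.4],[0,0,-6.4],[0,0,-6.4],[0,0,-6.4],[0,0,0]],"grip":[-1,-1,-1,-1,-1]}'
cat > mod.py <<'E'
from h import *
import sys
np.set_printoptions(precision=4,suppress=True)
s=state();print(s["tool_pos"],s["tool_rot"],s["clock"])
c=cam("wrist"); cv2.imwrite(sys.argv[1],c["image"][:,:,::-1])
for k in ["brass","red"]:
    for m,ce,a in blobs(col(c,k),60):
        p=pts(c,m);t=p[p[:,2]>np.percentile(p[:,2],90)-.003]
        print(k,ce.round(),a,np.median(p,0), len(t) and (cv2.minAreaRect((t[:,:2]*1000).astype(np.float32)),np.median(t[:,2])))
h=hsv(c); jm=(h[...,1]<40)&(h[...,2]>80)
for m,ce,a in blobs(jm,60):
    p=pts(c,m); p=p[(p[:,2]>.03)&(p[:,2]<.25)]
    if len(p)>60 and ce[1]<300: print("bright",ce.round(),len(p),cv2.minAreaRect((p[:,:2]*1000).astype(np.float32)),np.percentile(p[:,2],[5,50,95]))
E
python3 mod.py pics/w4.png
```

```text
clock: 7.97
tool_pos: [0.4824, -0.3112, 0.2679]
tool_rot: [0.0, 0.976, -0.218, 0.001]
contact_force: [0.4, -0.6, -1.2]
finger_gap: 0.018
clock: 8.38
tool_pos: [0.5038, -0.1535, 0.2649]
tool_rot: [-0.0, 0.976, -0.218, -0.0]
contact_force: [1.4, -0.2, -0.1]
finger_gap: 0.0181
clock: 8.8
tool_pos: [0.5255, 0.0022, 0.2649]
tool_rot: [-0.0, 0.976, -0.218, -0.0]
contact_force: [1.6, -0.7, 0.2]
finger_gap: 0.0178
clock: 9.22
tool_pos: [0.5255, 0.0005, 0.265]
tool_rot: [-0.0, 1.0, 0.007, 0.0]
contact_force: [-0.0, -0.3, 0.1]
finger_gap: 0.018
[0.5255 0.0005 0.265 ] [-0.0002  1.      0.0065  0.0001] 9.2167
brass [324. 116.] 1139 [ 0.6068 -0.0011  0.0208] (((606.7106323242188, -1.0635156631469727), (13.589783668518066, 23.945077896118164), 82.67903900146484), np.float64(0.020810305471478996))
red [302. 330.] 1426 [0.5284 0.007  0.112 ] (((524.701416015625, 6.883678436279297), (5.619762897491455, 39.467857360839844), 89.72740936279297), np.float64(0.11204754343104228))
red [336. 330.] 1421 [ 0.5289 -0.0059  0.112 ] (((524.7451782226562, -6.017767906188965), (39.8706169128418, 5.42356538772583), 2.3789162635803223), np.float64(0.11206418747795188))
bright [314. 185.] 4013 ((555.720947265625, -0.6877822875976562), (69.65367126464844, 119.93509674072266), 76.43608093261719) [0.0972 0.1047 0.1063]
```

View pics/w4.png

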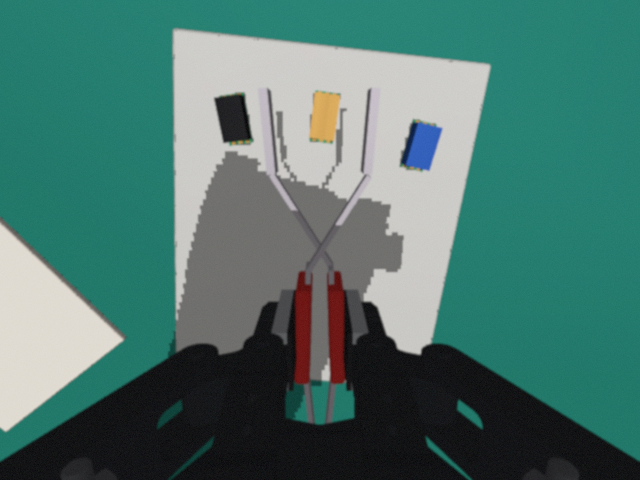

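Brass module top is at (324,116), i.e. (0.607,-0.001) with yaw about -7°, and the jaws straddle it symmetrically. I'll align and go partway down.

```bash
python3 -m crank '{"dp":[[0,0,0],[0,0,0],[0.0045,-0.009,0],[0,0,0.025],[0,0,0.025]],"rotation":[[0,0,4],[0,0,4],[0,0,0],[0,0,0],[0,0,0]],"grip":[-1,-1,-1,-1,-1]}'
python3 -m crank '{"dp":[[0,0,0.003],[0,0,0]],"rotation":[[0,0,0],[0,0,0]],"grip":[-1,-1]}'
python3 mod.py pics/w5.png
```

```text
clock: 9.68
tool_pos: [0.5325, 0.0103, 0.2148]
tool_rot: [-0.0, 0.998, -0.066, 0.001]
contact_force: [0.1, 0.3, -1.0]
finger_gap: 0.0183
clock: 9.85
tool_pos: [0.5311, 0.009, 0.2109]
tool_rot: [0.001, 0.998, -0.066, -0.001]
contact_force: [0.3, -0.5, 0.6]
finger_gap: 0.0175
[0.5311 0.009  0.2109] [ 0.0006  0.9978 -0.0664 -0.0013] 9.85
brass [319. 123.] 2039 [ 0.607  -0.0013  0.0209] (((606.7078857421875, -1.171952247619629), (13.426024436950684, 24.052391052246094), 82.9681396484375), np.float64(0.020873009361345465))
red [302. 330.] 1413 [0.5345 0.0149 0.0579] (((530.9310302734375, 15.375287055969238), (5.61207914352417, 39.55669021606445), 81.34088897705078), np.float64(0.05792723249424394))
red [336. 330.] 1430 [0.533  0.0023 0.0579] (((528.9939575195312, 2.632023572921753), (5.386495590209961, 39.75536346435547), 83.93701171875), np.float64(0.05794442578180871))
bright [328. 181.] 4077 ((551.5823974609375, 0.7218093872070312), (140.2179412841797, 71.02766418457031), 11.848257064819336) [0.0428 0.0506 0.0525]
```

View pics/w5.png

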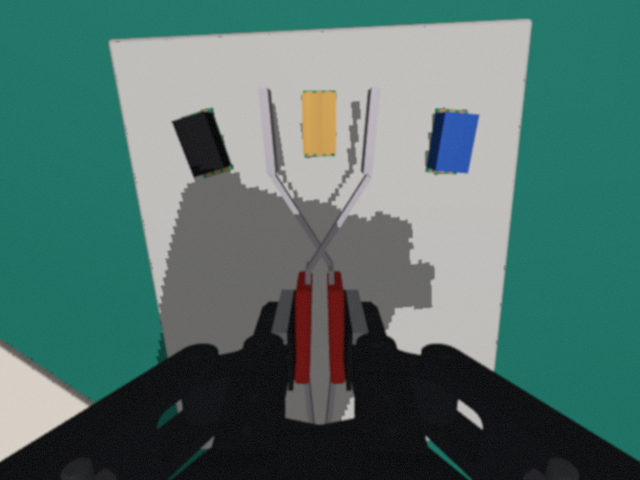

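The module is centred at (319,123) between the jaws (columns 268 and 370) and parallel to them. I'll lower the tweezers around it.

```bash
python3 -m crank '{"dp":[[0,0,0.012],[0,0,0.012],[0,0,0.005],[0,0,0],[0,0,0]],"rotation":[[0,0,0],[0,0,0],[0,0,0],[0,0,0],[0,0,0]],"grip":[-1,-1,-1,-1,-1]}'
python3 mod.py pics/w6.png
```

```text
clock: 10.32
tool_pos: [0.5313, 0.0087, 0.1826]
tool_rot: [0.0, 0.998, -0.066, -0.0]
contact_force: [0.0, -1.0, 0.3]
finger_gap: 0.0177
[0.5313 0.0087 0.1826] [ 0.0001  0.9978 -0.0663 -0.0003] 10.3167
brass [318. 123.] 2999 [ 0.6071 -0.0012  0.0209] (((606.6987915039062, -1.0357389450073242), (13.657002449035645, 24.156658172607422), 83.00460815429688), np.float64(0.020870692893359105))
red [302. 330.] 1416 [0.535  0.0146 0.0296] (((530.9835205078125, 15.191102981567383), (5.6169538497924805, 40.21160125732422), 81.3614501953125), np.float64(0.029665850728742997))
red [336. 330.] 1423 [0.5335 0.0021 0.0296] (((529.48876953125, 2.3883590698242188), (5.398686408996582, 39.81510925292969), 83.96324920654297), np.float64(0.029671927167161938))
bright [329. 172.] 149 ((537.0775756835938, -28.447574615478516), (27.879423141479492, 5.989255905151367), 84.12053680419922) [0.053  0.0608 0.0743]
```

View pics/w6.png

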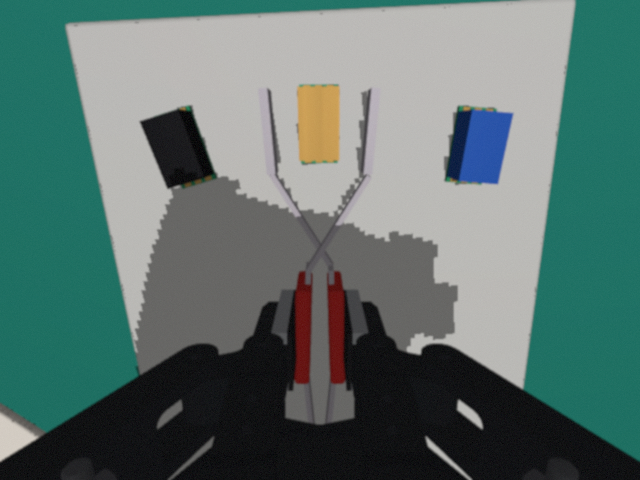

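```bash
python3 -m crank '{"dp":[[0,0,0.0015],[0,0,0],[0,0,0],[0,0,0],[0,0,0]],"rotation":[[0,0,0],[0,0,0],[0,0,0],[0,0,0],[0,0,0]],"grip":[-1,-1,-0.5,-0.4,-0.3]}'
python3 -m crank '{"dp":[[0,0,0],[0,0,0],[0,0,0],[0,0,0],[0,0,0]],"rotation":[[0,0,0],[0,0,0],[0,0,0],[0,0,0],[0,0,0]],"grip":[-0.25,-0.2,-0.1,0,0]}'
python3 mod.py pics/w7.png
```

```text
clock: 10.78
tool_pos: [0.5314, 0.0089, 0.1813]
tool_rot: [-0.0, 0.998, -0.066, 0.0]
contact_force: [-0.5, -1.1, -0.4]
finger_gap: 0.03
clock: 11.2
tool_pos: [0.5313, 0.0088, 0.1812]
tool_rot: [0.0, 0.998, -0.066, -0.0]
contact_force: [-0.6, 0.2, 0.7]
finger_gap: 0.0426
[0.5313 0.0088 0.1812] [ 0.      0.9978 -0.0662 -0.    ] 11.2
brass [319. 123.] 3059 [ 0.6071 -0.0011  0.0208] (((606.7584228515625, -1.082076072692871), (13.631983757019043, 23.844505310058594), 82.55158233642578), np.float64(0.020862924211595524))
red [291. 330.] 1626 [0.5354 0.0191 0.0288] (((532.0706176757812, 19.674327850341797), (5.658180236816406, 39.690364837646484), 84.10333251953125), np.float64(0.02889704447294139))
red [347. 330.] 1626 [ 0.5324 -0.0017  0.0287] (((529.286865234375, -1.6205472946166992), (5.3890204429626465, 39.69460678100586), 80.71141815185547), np.float64(0.02891440927213256))
bright [329. 177.] 162 ((545.7022094726562, 5.2947540283203125), (107.53707122802734, 9.971620559692383), 78.59635162353516) [0.0517 0.0569 0.0862]
```

View pics/w7.png

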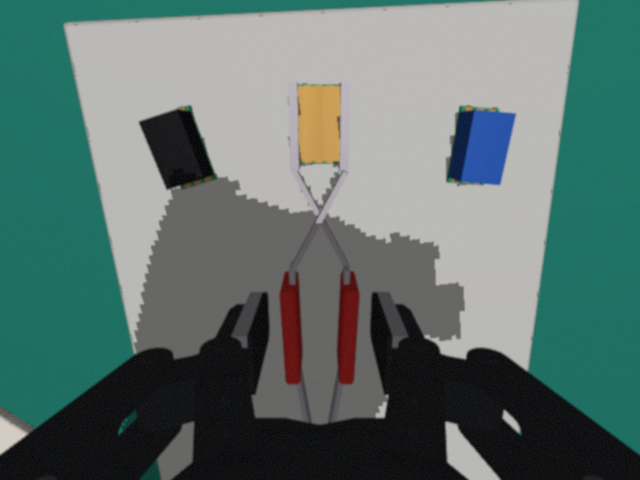

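The module is clipped: jaws tight on both long sides at (294,125)/(345,125), grips free at (291,330)/(347,330). Now I regrip on the tail.

```bash
python3 -m crank '{"dp":[[0,0,-0.02],[0,0,-0.03],[-0.03,0,0],[-0.03,0,0],[-0.028,0,0]],"rotation":[[0,0,0],[0,0,0],[0,0,0],[0,0,0],[0,0,0]],"grip":[0,0,0,0,0]}'
python3 -m crank '{"dp":[[0,0,0],[0,0,0]],"rotation":[[0,0,0],[0,0,0]],"grip":[0,0]}'
cat > tail.py <<'E'
from h import *
import sys
np.set_printoptions(precision=4,suppress=True)
s=state();print(s["tool_pos"],s["tool_rot"],s["joints"],s["clock"])
c=cam("wrist"); cv2.imwrite(sys.argv[1],c["image"][:,:,::-1])
for k in ["yellow","red","brass"]:
    for m,ce,a in blobs(col(c,k),60):
        p=pts(c,m);t=p[p[:,2]>np.percentile(p[:,2],90)-.003]
        print(k,ce.round(),a,np.median(p,0), len(t) and (cv2.minAreaRect((t[:,:2]*1000).astype(np.float32)),np.median(t[:,2])))
E
python3 tail.py pics/w8.png
```

```text
clock: 11.67
tool_pos: [0.4428, 0.0204, 0.2313]
tool_rot: [-0.0, 0.998, -0.066, 0.0]
contact_force: [0.6, -0.5, -0.7]
finger_gap: 0.0428
clock: 11.83
tool_pos: [0.4431, 0.0208, 0.2313]
tool_rot: [-0.0, 0.998, -0.066, -0.0]
contact_force: [0.6, 0.6, 0.6]
finger_gap: 0.0426
[0.4431 0.0208 0.2313] [-0.0005  0.9978 -0.0658 -0.0003] [-0.8328  0.4155  0.7738  2.287  -0.5144  0.6129 -1.3727] 11.8333
yellow [320. 279.] 1399 [0.4446 0.0203 0.0278] (((442.8880920410156, 20.338932037353516), (10.92697525024414, 33.6026611328125), 81.98509979248047), np.float64(0.027893123298487532))
red [296.  95.] 1161 [0.5321 0.0195 0.0289] (((531.361083984375, 19.615184783935547), (5.445306301116943, 38.79997634887695), 84.12146759033203), np.float64(0.02889495540108697))
red [345.  95.] 1186 [ 0.5295 -0.0016  0.0288] (((528.7918701171875, -1.652721881866455), (5.318756103515625, 38.60675811767578), 80.60781860351562), np.float64(0.028869968545888636))
```

View pics/w8.png

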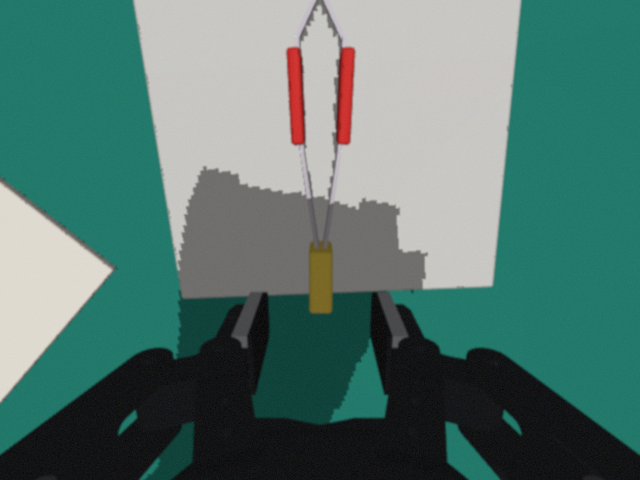

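```bash
python3 -m crank '{"dp":[[0,0,0.02],[0,0,0.02],[0,0,0.0105],[0,0,0],[0,0,0]],"rotation":[[0,0,0],[0,0,0],[0,0,0],[0,0,0],[0,0,0]],"grip":[0,0,0,0,0]}'
python3 -m crank '{"dp":[[0,0,0],[0,0,0],[0,0,0],[0,0,0],[0,0,0]],"rotation":[[0,0,0],[0,0,0],[0,0,0],[0,0,0],[0,0,0]],"grip":[-0.4,-0.5,-0.6,-1,-1]}' 70
python3 -m crank '{"dp":[[0,0,0],[0,0,0],[0,0,0]],"rotation":[[0,0,0],[0,0,0],[0,0,0]],"grip":[-1,-1,-1]}'
python3 tail.py pics/w9.png
```

```text
clock: 12.3
tool_pos: [0.4447, 0.0199, 0.1805]
tool_rot: [0.0, 0.998, -0.067, -0.0]
contact_force: [0.2, -0.2, 1.4]
finger_gap: 0.0426
clock: 12.72
tool_pos: [0.4444, 0.0206, 0.1814]
tool_rot: [-0.0, 0.998, -0.066, 0.0]
contact_force: [-0.0, 0.1, 11.3]
finger_gap: 0.0107
clock: 12.97
tool_pos: [0.4444, 0.0206, 0.1814]
tool_rot: [-0.0, 0.998, -0.066, 0.001]
contact_force: [-1.3, 0.6, 11.0]
finger_gap: 0.0108
[0.4444 0.0206 0.1814] [-0.0004  0.9978 -0.0661  0.0005] [-0.7159  0.5082  0.6385  2.301  -0.6414  0.507  -1.2657] 12.9667
yellow [319. 336.] 2071 [0.4444 0.0208 0.0279] (((442.8257141113281, 20.968097686767578), (10.728715896606445, 34.358482360839844), 82.20147705078125), np.float64(0.027884736668814983))
red [285.  85.] 2586 [0.5328 0.0196 0.0287] (((531.4822387695312, 19.918987274169922), (5.736810684204102, 39.01708984375), 84.06103515625), np.float64(0.028725387454817897))
red [354.  85.] 2600 [ 0.5299 -0.0013  0.0287] (((528.7039794921875, -1.4458417892456055), (5.584163665771484, 38.92878723144531), 80.36668395996094), np.float64(0.028747835298595925))
```

View pics/w9.png

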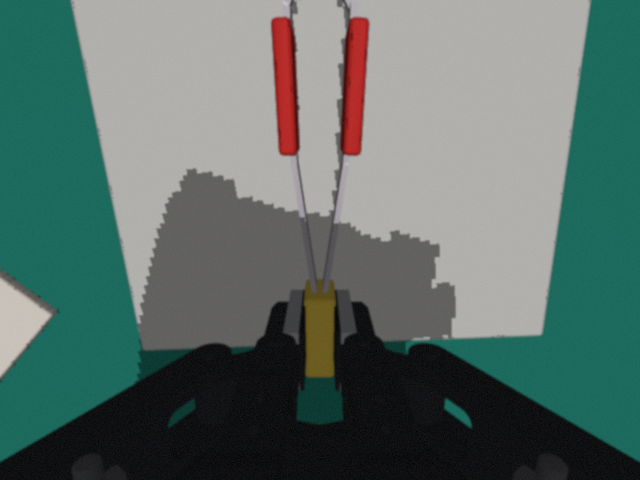

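```bash
python3 -m crank '{"dp":[[0,0,-0.004],[0,0,-0.008],[0,0,-0.012],[0,0,-0.012],[0,0,-0.01]],"rotation":[[0,0,0],[0,0,0],[0,0,0],[0,0,0],[0,0,0]],"grip":[-1,-1,-1,-1,-1]}'
python3 -m crank '{"dp":[[0,0,-0.006],[0,0,0],[0,0,0]],"rotation":[[0,0,0],[0,0,0],[0,0,0]],"grip":[-1,-1,-1]}'
cat > chk.py <<'E'
from h import *
import sys
np.set_printoptions(precision=4,suppress=True)
s=state();print(s["tool_pos"],s["tool_rot"],s["clock"])
for n in ["scene","side"]:
    c=cam(n)
    for k in ["brass","red","yellow"]:
        for m,ce,a in blobs(col(c,k),12):
            p=pts(c,m); md=np.median(p,0)
            if .3<md[0]<.7 and abs(md[1])<.35 and -.01<md[2]<.2: 
                t=p[p[:,2]>np.percentile(p[:,2],85)-.004]
                print(n,k,ce.round(),a,md,cv2.minAreaRect((t[:,:2]*1000).astype(np.float32)),np.median(t[:,2]))
    u,v=[int(x) for x in sys.argv[2 if n=="scene" else 3].split(",")]
    cv2.imwrite(sys.argv[1]+n+".png",cv2.resize(c["image"][max(v-75,0):v+75,max(u-100,0):u+100,::-1],None,fx=4,fy=4,interpolation=2))
E
python3 chk.py pics/l1 285,260 350,240; python3 tail.py pics/l1w.png
```

```text
clock: 13.43
tool_pos: [0.4441, 0.0204, 0.228]
tool_rot: [-0.0, 0.998, -0.066, 0.0]
contact_force: [-0.3, 0.2, 0.4]
finger_gap: 0.0107
clock: 13.68
tool_pos: [0.4441, 0.0208, 0.233]
tool_rot: [-0.0, 0.998, -0.066, 0.0]
contact_force: [0.6, -0.8, -1.2]
finger_gap: 0.0105
[0.4441 0.0208 0.233 ] [-0.0003  0.9978 -0.0658  0.0003] 13.6833
scene brass [271. 261.] 49 [ 0.6052 -0.0021  0.0706] ((606.4136352539062, -2.0478038787841797), (10.894363403320312, 24.156383514404297), 83.20452117919922) 0.07141761467865343
scene red [289. 237.] 76 [0.5291 0.0009 0.0765] ((528.0530395507812, -0.3717193603515625), (7.878233432769775, 37.345558166503906), 79.65548706054688) 0.07886103871914563
scene red [297. 241.] 73 [0.5317 0.0229 0.0772] ((529.8623046875, 22.669692993164062), (7.852658271789551, 38.17375946044922), 86.37022399902344) 0.07898665890501683
scene yellow [312. 216.] 25 [0.4535 0.0193 0.0782] ((450.9915466308594, 17.840837478637695), (20.545757293701172, 7.021389961242676), 27.603179931640625) 0.07833753155412015
scene yellow [271. 261.] 26 [ 0.604  -0.0023  0.071 ] ((604.9203491210938, -
[... 753 characters left out ...]
3783569336) 0.022003790806891188
[0.444  0.0206 0.2324] [ 0.      0.9978 -0.066  -0.0002] [-0.8366  0.4157  0.7794  2.2848 -0.5133  0.6164 -1.3733] 13.7833
yellow [319. 331.] 2405 [0.4458 0.0205 0.0788] (((442.174072265625, 21.011920928955078), (11.106273651123047, 34.5175666809082), 82.23764038085938), np.float64(0.07888908991801095))
red [285.  85.] 2577 [0.532  0.0195 0.0796] (((530.9685668945312, 19.770692825317383), (5.680953025817871, 38.85877227783203), 84.2878189086914), np.float64(0.07962104210282485))
red [354.  85.] 2574 [ 0.5292 -0.0014  0.0796] (((527.9964599609375, -1.4725990295410156), (5.653381824493408, 38.71287155151367), 80.41213989257812), np.float64(0.07963663483387107))
```

View pics/l1scene.png

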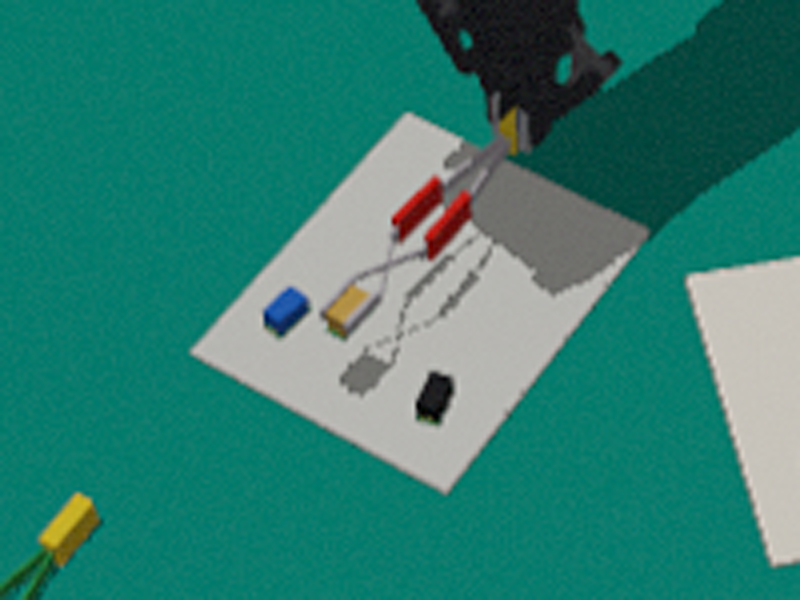

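View pics/l1side.png

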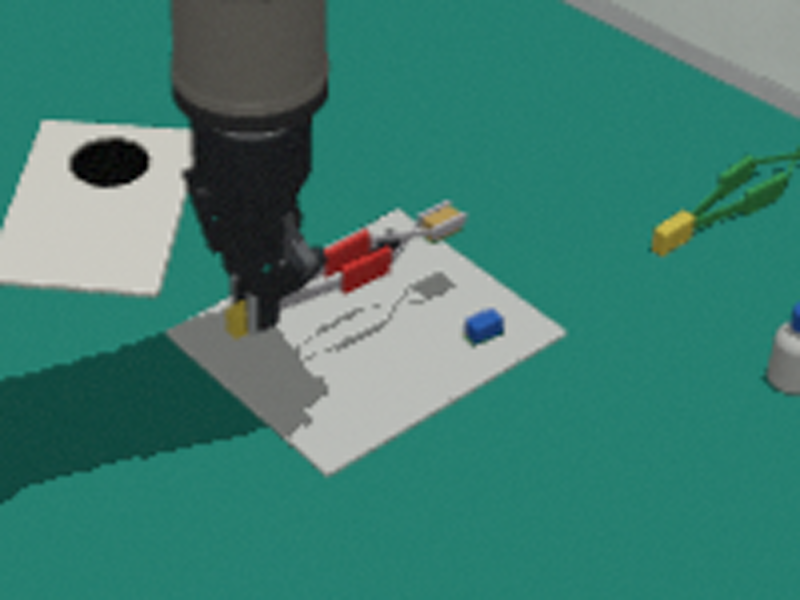

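The module is held level in the jaws, about 50 mm up: scene crop (350,308), side crop (440,220). Next I carry it to the stage.

```bash
python3 -m crank '{"dp":[[-0.0065,-0.0177,0],[-0.0065,-0.0177,0],[-0.0065,-0.0177,0],[-0.0065,-0.0177,0],[0,0,0]],"rotation":[[0,0,0],[0,0,0],[0,0,0],[0,0,0],[0,0,0]],"grip":[-1,-1,-1,-1,-1]}'
python3 -m crank '{"dp":[[-0.0065,-0.0177,0],[-0.0065,-0.0177,0],[-0.0065,-0.0177,0],[-0.0065,-0.0177,0],[0,0,0]],"rotation":[[0,0,0],[0,0,0],[0,0,0],[0,0,0],[0,0,0]],"grip":[-1,-1,-1,-1,-1]}'
python3 -m crank '{"dp":[[0,0,0],[0,0,0],[0,0,0],[0,0,0],[0,0,0]],"rotation":[[0,0,-2],[0,0,-4],[0,0,-4],[0,0,-4],[0,0,-4]],"grip":[-1,-1,-1,-1,-1]}'
python3 -m crank '{"dp":[[0,0,0],[0,0,0],[0,0,0],[0,0,0],[0,0,0]],"rotation":[[0,0,-4],[0,0,-4],[0,0,-4],[0,0,-4],[0,0,-4]],"grip":[-1,-1,-1,-1,-1]}'
python3 -m crank '{"dp":[[0,0,0],[0,0,0],[0,0,0],[0,0,0],[0,0,0]],"rotation":[[0,0,-4],[0,0,-4],[0,0,-4],[0,0,-1],[0,0,0]],"grip":[-1,-1,-1,-1,-1]}'
python3 chk.py pics/l2 385,255 285,210; python3 tail.py pics/l2w.png
```

```text
clock: 14.25
tool_pos: [0.4271, 0.0968, 0.2321]
tool_rot: [0.0, 0.998, -0.065, -0.001]
contact_force: [-0.0, 0.3, -1.0]
finger_gap: 0.0107
clock: 14.67
tool_pos: [0.4108, 0.1703, 0.2322]
tool_rot: [0.0, 0.998, -0.065, -0.0]
contact_force: [0.4, 0.5, -1.3]
finger_gap: 0.0103
clock: 15.08
tool_pos: [0.4113, 0.167, 0.2324]
tool_rot: [0.0, 0.996, 0.092, -0.0]
contact_force: [0.6, 0.8, -0.6]
finger_gap: 0.0105
clock: 15.5
tool_pos: [0.4114, 0.1669, 0.2324]
tool_rot: [0.0, 0.965, 0.264, -0.0]
contact_force: [0.5, 0.5, 0.0]
finger_gap: 0.0105
clock: 15.92
tool_pos: [0.4114, 0.167, 0.2325]
tool_rot: [0.0, 0.929, 0.369, -0.0]
contact_force: [0.5, -0.6, -0.8]
finger_gap: 0.0105
[0.4114 0.167  0.2325] [ 0.      0.9293  0.3692 -0.0002] 15.9167
scene brass [403. 285.] 64 [0.5301 0.2822 0.0704] ((528.1947631835938, 279.4819641113281), (25.895706176757812, 12.348508834838867), 44.287506103515625) 0.07123965752054984
scene red [394. 254.] 72 [0.4659 0.2336 0.0767] ((466.002197265625, 233.88351440429688), (38.313961029052734, 6.727221488952637), 43.100624084472656) 0.07893169849328852
scene red [385.
[... 969 characters left out ...]
 41.06321334838867) 0.02042546719211996
[0.4114 0.1673 0.2326] [ 0.0001  0.9296  0.3686 -0.0002] [-1.0002  0.3555  0.5527  2.2776 -0.3372  0.5847 -1.0071] 16.0167
yellow [319. 331.] 2456 [0.4131 0.1678 0.079 ] (((410.74951171875, 165.22911071777344), (33.88833236694336, 11.511271476745605), 44.12605667114258), np.float64(0.0790702448806915))
red [285.  86.] 2574 [0.468  0.2339 0.0797] (((466.958984375, 233.23451232910156), (38.95957946777344, 5.722067832946777), 44.81786346435547), np.float64(0.07976338327810377))
red [353.  85.] 2531 [0.4825 0.2187 0.0797] (((481.83367919921875, 217.7354736328125), (38.86613082885742, 5.503715515136719), 41.467735290527344), np.float64(0.07977011781030752))
```

View pics/l2scene.png

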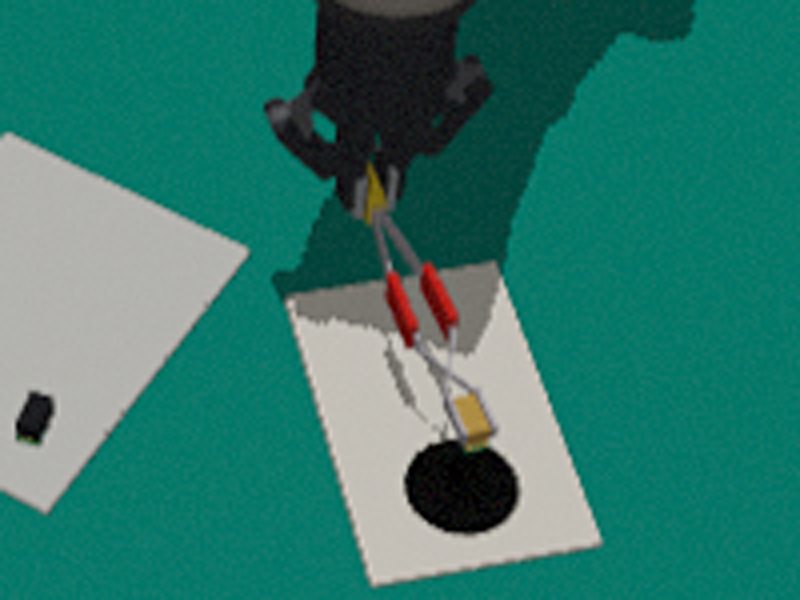

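View pics/l2w.png

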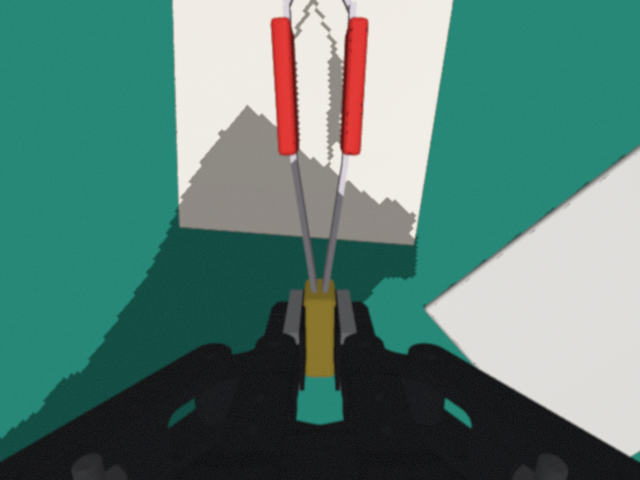

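The module hangs over the disc: (0.529,0.280) against the disc at (0.530,0.279). I'll lower it.

```bash
python3 -m crank '{"dp":[[0,0,0.012],[0,0,0.014],[0,0,0.012],[0,0,0.006],[0,0,0.003]],"rotation":[[0,0,0],[0,0,0],[0,0,0],[0,0,0],[0,0,0]],"grip":[-1,-1,-1,-1,-1]}'
python3 -m crank '{"dp":[[0,0,0.001],[0,0,0.001],[0,0,0.001],[0,0,0],[0,0,0]],"rotation":[[0,0,0],[0,0,0],[0,0,0],[0,0,0],[0,0,0]],"grip":[-1,-1,-1,-1,-1]}'
python3 chk.py pics/l3 385,265 285,210
```

```text
clock: 16.48
tool_pos: [0.4111, 0.1675, 0.185]
tool_rot: [0.0, 0.929, 0.369, -0.001]
contact_force: [0.9, 0.5, -0.5]
finger_gap: 0.0103
clock: 16.9
tool_pos: [0.4113, 0.1678, 0.183]
tool_rot: [-0.0, 0.929, 0.37, 0.0]
contact_force: [-0.2, -0.9, -0.5]
finger_gap: 0.0106
[0.4113 0.1678 0.183 ] [-0.0001  0.9291  0.3699  0.0002] 16.9
scene brass [401. 297.] 64 [0.5286 0.2816 0.0211] ((528.4944458007812, 281.43603515625), (26.144908905029297, 12.446742057800293), 37.74213790893555) 0.022453509271083805
scene red [392. 267.] 66 [0.4654 0.2336 0.0265] ((465.46136474609375, 235.25608825683594), (38.094520568847656, 5.45472526550293), 43.83551025390625) 0.02910673782202533
scene red [384. 270.] 55 [0.4833 0.2192 0.0264] ((481.73663330078125, 218.80184936523438), (36.690345764160156, 5.2295660972595215), 39.70515441894531) 0.030510004061886753
scene yellow [377. 242.] 34 [0.4164 0.1738 0.0276] ((409.423095703125, 171.48741149902344), (28.096364974975586, 7.282694339752197), 24.279081344604492) 0.030244613414988963
scene yellow [400. 296.] 28 [0.5278 0.2787 0.0213] ((528.2036743164062, 279.7318115234375), (23.34629249572754, 8.865310668945312), 40.408287048339844) 0.021732920135934197
side yellow [269. 238.] 40 [0.401  0.1556 0.0253] ((407.3164978027344, 162.97714233398438), (30.102392196655273, 8.510878562927246), 51.6022834777832) 0.027111301651996156
side yellow [477. 277.] 90 [ 0.6953 -0.3316  0.0164] ((697.3368530273438, -331.103271484375), (11.699214935302734, 28.458982467651367), 33.27857208251953) 0.021033230286483462
```

View pics/l3scene.png

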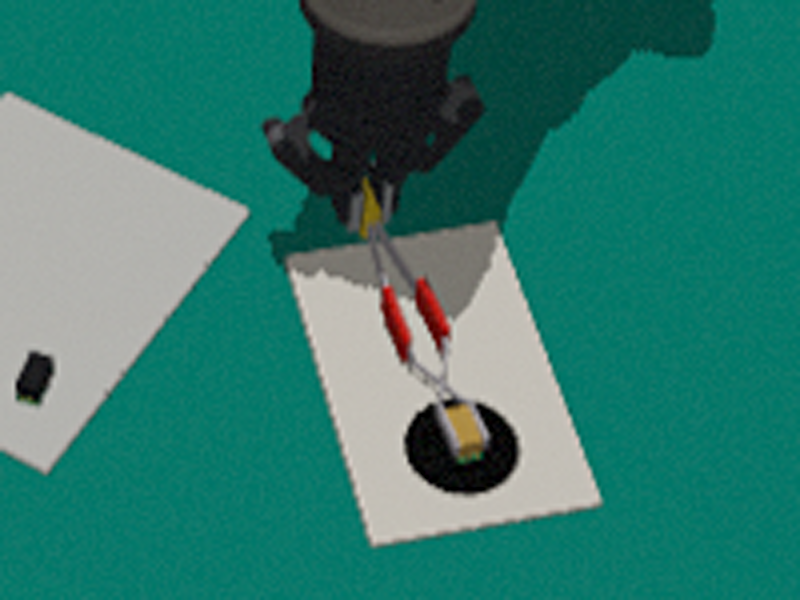

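View pics/l3side.png

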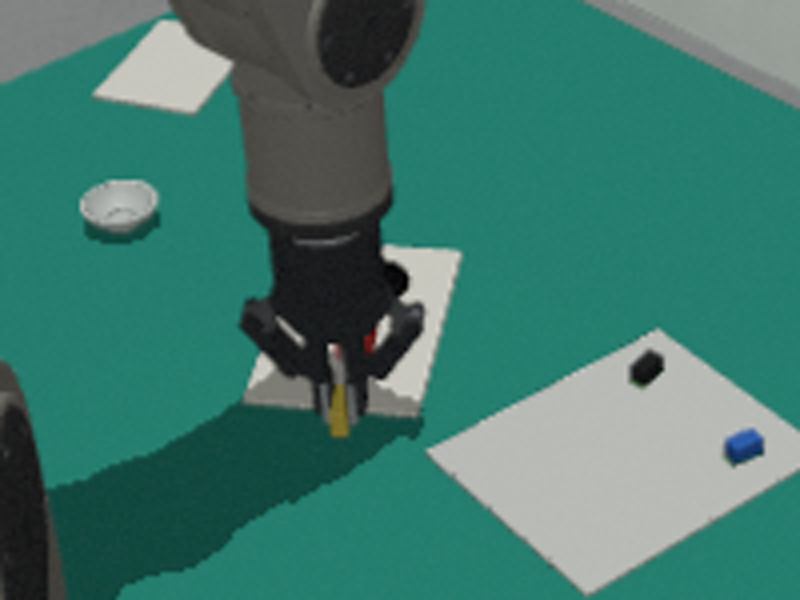

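```bash
python3 -m crank '{"dp":[[0,0,0.0005],[0,0,0.0005],[0,0,0],[0,0,0]],"rotation":[[0,0,0],[0,0,0],[0,0,0],[0,0,0]],"grip":[-1,-1,-1,-1]}'
python3 -m crank '{"dp":[[0,0,0.0005],[0,0,0],[0,0,0]],"rotation":[[0,0,0],[0,0,0],[0,0,0]],"grip":[-1,-1,-1]}'
python3 -m crank '{"dp":[[0,0,0.0005],[0,0,0],[0,0,0]],"rotation":[[0,0,0],[0,0,0],[0,0,0]],"grip":[-1,-1,-1]}'
```

```text
clock: 17.33
tool_pos: [0.4113, 0.1677, 0.1817]
tool_rot: [0.0, 0.929, 0.37, -0.0]
contact_force: [-0.2, -0.8, -0.9]
finger_gap: 0.0104
clock: 17.58
tool_pos: [0.4113, 0.1677, 0.1812]
tool_rot: [0.0, 0.929, 0.37, -0.0]
contact_force: [-0.4, 0.2, -0.4]
finger_gap: 0.0106
clock: 17.83
tool_pos: [0.4113, 0.1677, 0.1807]
tool_rot: [-0.0, 0.929, 0.37, 0.0]
contact_force: [-1.1, 0.5, 0.7]
finger_gap: 0.0105
```

```bash
python3 -m crank '{"dp":[[0,0,0],[0,0,0],[0,0,0],[0,0,0],[0,0,0]],"rotation":[[0,0,0],[0,0,0],[0,0,0],[0,0,0],[0,0,0]],"grip":[-0.75,-0.7,-0.6,-0.5,-0.4]}' 20
python3 -m crank '{"dp":[[0,0,0],[0,0,0],[0,0,0]],"rotation":[[0,0,0],[0,0,0],[0,0,0]],"grip":[-0.3,-0.2,-0.1]}'
python3 chk.py pics/l4 385,265 285,210; python3 tail.py pics/l4w.png
```

```text
clock: 18.25
tool_pos: [0.4112, 0.1677, 0.1807]
tool_rot: [0.0, 0.929, 0.37, -0.0]
contact_force: [0.4, -0.6, 0.2]
finger_gap: 0.0261
clock: 18.5
tool_pos: [0.4113, 0.1677, 0.1807]
tool_rot: [-0.0, 0.929, 0.37, -0.0]
contact_force: [-1.0, 0.3, -0.8]
finger_gap: 0.0383
[0.4113 0.1677 0.1807] [-0.      0.9291  0.3698 -0.    ] 18.5
scene brass [401. 298.] 66 [0.5294 0.2822 0.0197] ((528.2681884765625, 280.2872619628906), (25.082775115966797, 12.599743843078613), 44.394081115722656) 0.020234787222405015
scene red [392. 268.] 61 [0.4654 0.2334 0.0245] ((465.4425048828125, 234.6374969482422), (37.84178924560547, 6.402184009552002), 44.92995834350586) 0.02635549413221583
scene red [383. 271.] 51 [0.4817 0.2189 0.0237] ((481.8321533203125, 219.59474182128906), (39.62732696533203, 5.012822151184082), 41.41689682006836) 0.02690439007839518
scene yellow [375. 240.] 76 [0.411  0.1664 0.024 ] ((413.604248046875, 168.07264709472656), (40.71082305908203, 18.549484252929688), 19.718599319458008) 0.025413871297750412
scene yellow [400. 296.] 33 [0.5259 0.2787 0.0198] ((526.7703247070312, 279.11636352
[... 401 characters left out ...]
1.093082427978516) 0.02105345785621804
[0.4113 0.1677 0.1807] [ 0.      0.9291  0.3698 -0.    ] [-0.9089  0.4603  0.4502  2.2951 -0.4443  0.4664 -0.9114] 18.6
yellow [319. 330.] 2556 [0.4128 0.168  0.0264] (((410.3280334472656, 165.7410888671875), (34.0991096496582, 11.348708152770996), 43.609989166259766), np.float64(0.02644345250092691))
red [285.  85.] 2555 [0.4678 0.2346 0.028 ] (((466.6690979003906, 233.805908203125), (38.95534133911133, 5.707283020019531), 45.1230354309082), np.float64(0.028046260234311657))
red [353.  85.] 2572 [0.4823 0.2194 0.028 ] (((481.4891662597656, 218.21383666992188), (38.486446380615234, 5.497931480407715), 41.669647216796875), np.float64(0.0280734824719909))
```

View pics/l4scene.png

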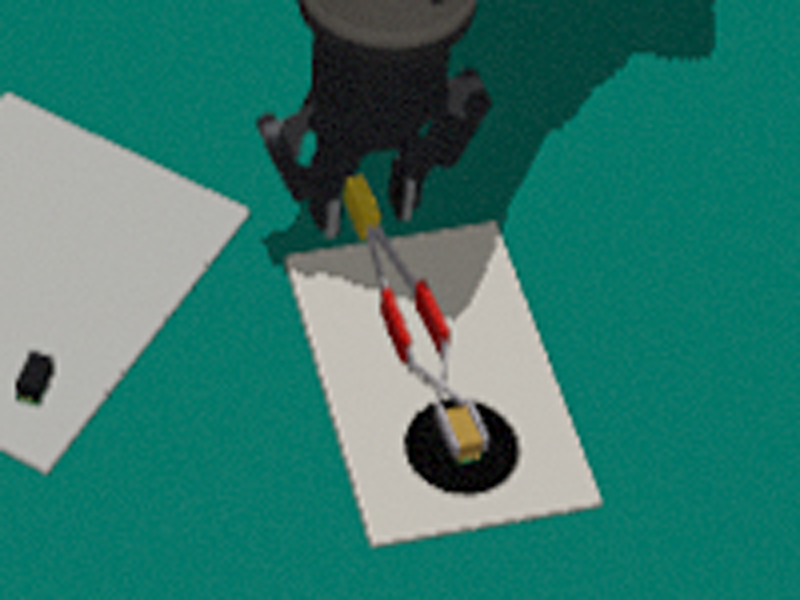

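View pics/l4w.png

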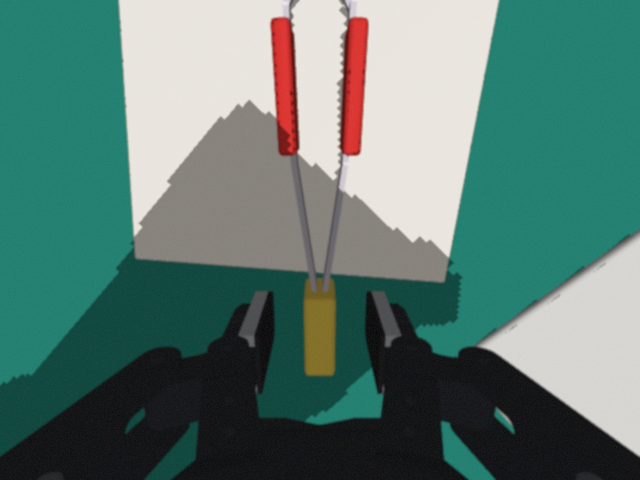

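The tail is free between the fingers and the tweezers have settled about 1° tail-down, with the module on the disc. I retreat upward.

```bash
python3 -m crank '{"dp":[[0,0,-0.015],[0,0,-0.03],[0,0,-0.035],[0,0,-0.035],[0,0,-0.03]],"rotation":[[0,0,0],[0,0,0],[0,0,0],[0,0,0],[0,0,0]],"grip":[-0.1,-0.1,-0.1,-0.1,-0.1]}'
python3 -m crank '{"dp":[[0,0,-0.03],[0,0,0],[0,0,0],[0,0,0],[0,0,0]],"rotation":[[0,0,0],[0,0,0],[0,0,0],[0,0,0],[0,0,0]],"grip":[-0.1,-0.1,-0.1,-0.1,-0.1]}'
python3 chk.py pics/l5 385,265 285,210; python3 tail.py pics/l5w.png
```

```text
clock: 19.07
tool_pos: [0.4113, 0.1672, 0.3275]
tool_rot: [0.0, 0.929, 0.369, -0.0]
contact_force: [0.2, 0.2, 0.0]
finger_gap: 0.0385
clock: 19.48
tool_pos: [0.4109, 0.1676, 0.3549]
tool_rot: [0.0, 0.929, 0.37, -0.001]
contact_force: [0.2, 0.5, -0.3]
finger_gap: 0.039
[0.4109 0.1676 0.3549] [ 0.0003  0.9291  0.3699 -0.0007] 19.4833
scene brass [401. 298.] 65 [0.5289 0.2819 0.0201] ((529.7212524414062, 281.1729736328125), (24.991247177124023, 13.13459300994873), 44.46065902709961) 0.02039488814607282
scene red [392. 268.] 60 [0.4652 0.2325 0.0249] ((465.9274597167969, 234.14381408691406), (42.80156707763672, 5.832516670227051), 41.25558090209961) 0.026798954222655103
scene red [383. 271.] 52 [0.4831 0.2193 0.0248] ((482.16119384765625, 219.3590545654297), (35.676307678222656, 3.458111047744751), 38.78569030761719) 0.026669169413404026
scene yellow [375. 241.] 77 [0.4114 0.1669 0.025 ] ((409.4165344238281, 165.1610107421875), (33.212013244628906, 12.823305130004883), 46.90673828125) 0.02569864959127799
scene yellow [400. 296.] 33 [0.5267 0.2789 0.0204] ((528.6388549804688, 280.69058227
[... 1084 characters left out ...]
[0.4108 0.1664 0.0264] (((410.15972900390625, 165.77638244628906), (32.8297119140625, 10.097415924072266), 43.485618591308594), np.float64(0.02645663474806803))
red [305. 111.] 292 [0.467  0.2343 0.0282] (((466.52972412109375, 233.8420867919922), (37.19438934326172, 4.238385200500488), 45.04910659790039), np.float64(0.02816859227108698))
red [333. 111.] 307 [0.482  0.2184 0.0281] (((481.3458251953125, 218.1690673828125), (37.20793151855469, 4.438222408294678), 41.34872055053711), np.float64(0.02812824346070364))
brass [319.   9.] 328 [0.525  0.274  0.0206] (((525.6043701171875, 274.15899658203125), (10.659688949584961, 12.339964866638184), 42.40693283081055), np.float64(0.02068162849159777))
```

View pics/l5w.png

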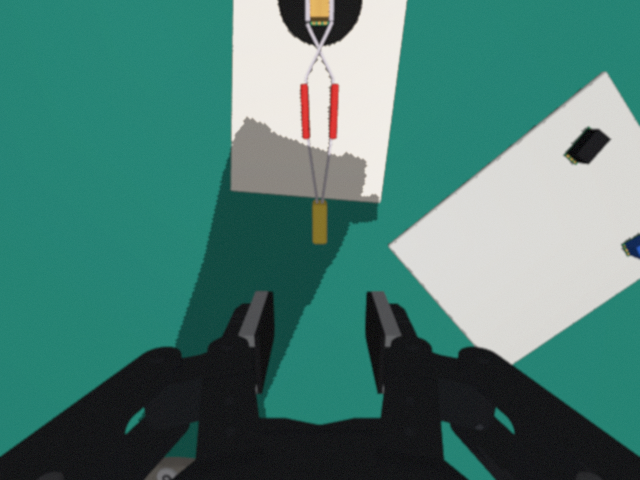

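View pics/l5scene.png

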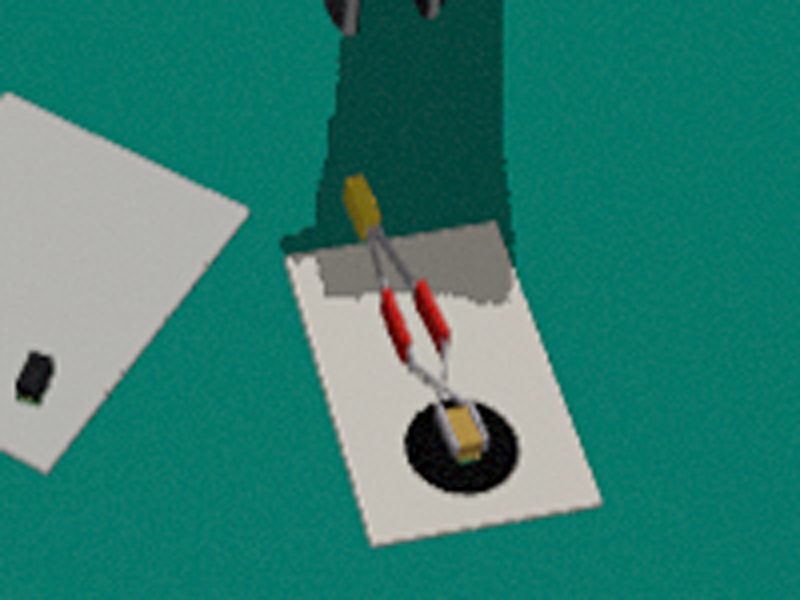

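The module sits on the disc and has not shifted after the retreat, and the robot is clear. I'm handing in.

```bash
python3 -c "
from cell import close_job
print(close_job())"
```

```text
the job is handed in; nothing more can be done
None
```

The brass module now stands on the black disc, clipped in the tweezers by its long sides, and I handed the job in at about 19.6 s of the 51 s allowed. The hand-in reports no verdict.

**What I did:** I used the smaller red tweezers (about 200 mm long; the other red pair is about 270 mm). I squeezed them open by the red grips, lowered the open jaws around the module and let go. I then regripped on the yellow tail, lifted the module about 50 mm, carried it to the disc, released it slowly and withdrew upward.

**Last checks, after the retreat:**
- **Position:** The scene camera puts the module at about (0.529, 0.281) and the disc centre at (0.530, 0.279), roughly 2–3 mm apart. The side camera, which saw the module only partly, makes it about 7 mm. The two disagree, but both are within the 16 mm allowed.
- **Height and tilt:** The module's top is at about 20.5 mm (20 mm expected), so it is resting on the plate. The tweezers lie about 1° tail-down because the tail hangs just past the plate edge.
- **Robot and neighbours:** The gripper is about 150 mm above where it let go of the tail. The dish, bottle and other two modules were never approached, and I saw no change in those that appeared in the later pictures. I did not measure their positions again.
- **Not measured:** The jaw force on the module cannot be read directly. I judged the grip from the pictures and from the lift, during which the module stayed level and in place.

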